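# Swab out the ship bottle

## Robot

A 6-joint arm with a two-finger parallel gripper is mounted at the origin on the work surface. World frame = base frame: x ahead of the robot, y to its left, z up, the work surface at z = 0. Lengths are in m, angles in degrees, forces in N, time in s.
With the tool pointing down it reaches from about 0.35 to 0.875 m from the base axis. Payload 4.2 kg.
Tool frame: the origin (TCP) lies midway between the tips of the shut fingers; the grasp point (between the pads) lies 19 mm behind it; y points along the fingers, z is the direction in which the jaws open and shut, and the axes are right-handed (so a half turn about y gives the same grasp; the last joint's range is limited). The gripper opens to 87 mm and grips with 3 to 60 N. Pads are 19 mm wide; open, the fingers measure 117 mm over their backs; the gripper's body (75 mm by 190 mm) begins 51 mm behind the grasp point.
Start: joints at [-52.506, 22.042, 0.453, 0, -68.411, -14.817], TCP at [0.241, -0.577, 0.223] pointing down, gripper open.
Joint ranges: [-179.83, 179.83], [-69.29, 118.12], [-61.27, 80.66], [-181.25, 117.63], [-171.15, -9.14], [-177.46, 177.46]. Speed limits (degrees/s): [159.86, 159.86, 180, 180, 180, 180].

## Interface

Orientations are given as [roll, pitch, yaw] about the fixed x, y, z axes, in that order (R = Rz(yaw) Ry(pitch) Rx(roll)).
In Python, from workcell import env gives the robot as it stands. The module is installed in compiled form; this text tells all that it offers. Calls block until the motion is done:
- env.goto(position, orientation): joint-space move of the TCP to a pose.
- env.move_straight(position, rotation=None, rate=0.15, force_limit=None): straight line of the TCP; rotation=None keeps the orientation; rate is the mean speed in m/s. With force_limit (N) it stops when the force on the tool has changed by that much, and returns True; else False.
- env.set_joints(angles): joint-space move.
- env.gripper_to(opening, grasp_force=None): opening from 0.0 (shut) to 1.0 (fully open); grasp_force is the grip in N (None keeps the last); returns when the fingers have stopped.
- env.dwell(seconds).
- env.inverse_kinematics(position, orientation): joint angles nearest the present ones, or None.
- env.read_state(): the state.
- env.grab_frame(name): name is "side" or "top"; returns a dict with "image" (480x640x3 uint8, blue, green, red), "fx", "fy", "cx", "cy" (pixels), "position" and "orientation" of the camera in the world. Camera axes: x right, y up, looking along -z (the intrinsics and any distortion apply to the point x, -y, -z); pixel columns grow to the right and rows downward; lengths in m; the calibration is good to about 2 mm. A picture is of the moment at which its call begins. There is no depth.
A pose or a line that the arm cannot do raises env.Unreachable and nothing moves.
- env.close_job(): hands the job in, once; it reports no verdict.
Trained networks look in a picture, given as the dict that the camera call returned (one of the last four; its "shot" number tells which), for a name from the list of things; names that differ only in an ending like _2 or _b are one class to them, and where a whole thing is asked for, a point or a joint stands for the part that bears it (a point fixed in the world has none). Each returns a list of dicts, best first, with "score" (0 to 1); they miss things now and then, are a little off and sometimes report something else, mostly with a low value. They report only what shows in the picture. A call takes as long as a camera call.
- env.search_frame(picture, thing): "xyz" ([x, y, z] in m, in world coordinates, good to about 4 mm: the middle of the surface that is visible of it).
- env.trace(picture, thing): "mask" (480x640 bool, what is visible of it).
The state is a dict: "clock": time; "joint_positions": joint angles; "qvel": joint speeds; "joint_torque": joint torques, N m; "position": TCP position; "tool_rot": TCP orientation; "force": force on the tool from outside, world axes, zero at the start; "wrist_torque": the same for the moment, N m; "opening": opening from 0.0 (shut) to 1.0 (fully open).
Only numpy, scipy, OpenCV 4.12 (cv2) and the standard library are available. Lean on these libraries where they do the work, as an engineer would, in place of code of your own. Each camera call takes 0.05 s, during which the arm holds its last target. There are 200 camera calls.

## Task

Swab out the clear bottle in the tilting stand, ready for the next model ship: take the bottle brush from the notched rest, pass it in through the bottle's neck down to the bottom, pull it up until its bristles are back in the neck, and push it down to the bottom a second time. Then draw it out and lay it back in a free notch of the rest, across both rails. Treat the glass gently, do not push the bottle out of its set tilt, do not drop the brush, and leave the paintbrush, model ship, paint tin and solder spool where they are.

Things in the scene. Friction and masses are not known exactly. Their poses are not given: they have to be found in the camera images.
- brush: Bottle brush, 50 to 100 g: blue wooden handle 18 mm thick, steel wire 6 mm, cream bristles 44 mm across (soft, giving way, round a stiff round-nosed core 30 mm across). Origin on its axis, mid handle (grip here; it balances 20 mm ahead); x to the bristles. Along x: rear loop from -80, handle -60 to +60, bare wire to +135, bristles to +185 mm. Starts level in an outer notch of the rest.
- brush_tip (a point): Front end of the bristles, on the brush's axis, 185 mm ahead of the brush's origin; same axes as the brush.
- bottle: Clear glass bottle 150 mm long, lying tilted in two dark hoops on a hinge between the stand's cheeks; mouth to the robot's right and up, axis 14 to 29 degrees above level. Body 68 mm across outside, 62 inside. Origin on its axis at the hinge, z out to the mouth, x level along the hinge. Wing nuts hold the tilt by friction: about 20 N sideways at the mouth would turn it.
- bottle_mouth (a point): Centre of the bottle's open mouth, 85 mm along z from the hinge; same axes as the bottle. The lip is 61 mm across outside. The neck, 49 mm across inside and 55 outside, runs 32 mm down from here, then a shoulder 15 mm long widens to the body.
- bottle_floor (a point): Centre of the bottle's inner floor, 145 mm down the axis from the mouth; same axes as the bottle.
- stand: Pale wooden bottle stand, fixed: base 134 (x) by 120 (y) mm, 14 thick, two cheeks 56 mm wide, 123 mm high, 112 mm apart over their outsides, brass wing nuts outside them (148 mm over all). Origin under the middle of the base, on the bench; x along the hinge, which is 95 mm up; the bottle's mouth looks to -y.
- rest: Plywood brush rest, fixed: base 96 (x) by 236 (y) mm, 10 thick, two upright notched rails 10 mm thick at x = -35 and +35. Origin under its middle, on the bench; brushes lie along x. Notches at y = -60, 0, +60 mm with flat floors 12 mm wide, 27 mm above the bench, between teeth 51 mm high; a handle lying in one has its axis 36 mm up. Middle notch empty, a brush in each outer one (either way).
- paintbrush: Bystander: flat paintbrush 208 mm long, red handle 18 mm thick, in the other outer notch of the rest. Origin mid handle, x towards its 36 mm wide dark bristles, which end at +148 mm.
- ship: Bystander: sailing ship model 212 mm long, 62 mm wide, 165 mm high, purple and wood hull, three masts, on a dark stand, loose on the bench. Origin under its middle on the bench, x to the bow.
- paint_tin: Bystander: black paint tin with a white band, 87 mm across, 101 mm high. Origin at the centre of its underside.
- spool: Bystander: solder spool with blue flanges, 66 mm across, 52 mm high, on end. Origin at the centre of its underside.

How it is judged:
By the outcome, as a careful person would: the job done as asked, in the order asked, and still so for the second after the job is handed in, with the robot touching nothing.
It also fails if it takes over 58 s, if anything falls off the work surface, if the arm or the gripper's body presses on something with over 40 N, if the wrist force passes 120 N, or if a joint passes its speed limit or range.

## Working session

There is one attempt and no reset: what is moved stays moved. The work goes in short steps, each a Python script; the robot and the scene stay as the last script left them, time stands still between calls to the robot, and variables do not carry over. Pictures are saved under pics/ and viewed, about 8 in all and at most 12, crops included, and the job is handed in when it is done.

```bash
mkdir -p pics; cat > h.py <<'E'
import numpy as np, cv2
from scipy.spatial.transform import Rotation as R
from workcell import env
def rot(e): return R.from_euler('xyz',e,degrees=True).as_matrix()
def eul(M): return R.from_matrix(M).as_euler('xyz',degrees=True)
def project(f,P):
    P=np.atleast_2d(P); q=(P-np.array(f["position"]))@rot(f["orientation"])
    return np.c_[f["cx"]+f["fx"]*q[:,0]/-q[:,2], f["cy"]+f["fy"]*(-q[:,1])/-q[:,2]]
def plane(f,uv,z):
    uv=np.atleast_2d(uv); d=np.c_[(uv[:,0]-f["cx"])/f["fx"],-(uv[:,1]-f["cy"])/f["fy"],-np.ones(len(uv))]@rot(f["orientation"]).T
    p=np.array(f["position"]); return p+d*((z-p[2])/d[:,2])[:,None]
E
python3 - <<'E'
from h import *
fs={}
for n in("top","side"):
    f=env.grab_frame(n); fs[n]=f; cv2.imwrite(f"pics/{n}0.png",f["image"])
    print(n,{k:np.round(v,3) if not isinstance(v,str) else v for k,v in f.items() if k!="image"})
    for t in["brush","brush_tip","bottle","bottle_mouth","bottle_floor","stand","rest","paintbrush","ship","paint_tin","spool"]:
        r=env.search_frame(f,t); print(t,[(np.round(x["xyz"],3).tolist(),round(x["score"],2)) for x in r[:2]])
print(env.read_state())
E
```

```text
top {'fx': np.float64(442.63), 'fy': np.float64(442.63), 'cx': np.float64(326.637), 'cy': np.float64(243.295), 'position': array([0.38 , 0.065, 1.102]), 'orientation': array([ 11.797,   0.238, -93.702]), 'shot': np.int64(1)}
brush [([0.461, -0.184, 0.044], 0.89)]
brush_tip [([0.455, -0.186, 0.042], 0.6)]
bottle [([0.583, 0.135, 0.122], 0.62), ([0.506, -0.255, 0.007], 0.4)]
bottle_mouth [([0.582, 0.13, 0.12], 0.93)]
bottle_floor [([0.585, 0.133, 0.12], 0.68)]
stand [([0.576, 0.135, 0.112], 0.8)]
rest [([0.505, -0.259, 0.008], 0.75), ([0.587, 0.134, 0.118], 0.48)]
paintbrush [([0.574, -0.183, 0.043], 0.94)]
ship [([0.77, 0.05, 0.057], 0.91)]
paint_tin [([0.735, -0.226, 0.1], 0.69)]
spool [([0.391, 0.364, 0.047], 0.68)]
side {'fx': np.float64(434.205), 'fy': np.float64(434.205), 'cx': np.float64(319.118), 'cy': np.float64(242.878), 'position': array([ 0.479, -0.675,  0.493]), 'orientation': array([61.312,  0.368, -8.739]), 'shot': np.int64(2)}
brush [([0.456, -0.211, 0.041], 0.58)]
brush_tip [([0.46, -0.211, 0.042], 0.97)]
bottle [([0.598, 0.107, 0.105], 0.56)]
bottle_mouth []
bottle_fl
[... 272 characters left out ...]
[0.392, 0.352, 0.035], 0.9)]
{'clock': 1.2, 'joint_positions': array([-5.25051886e+01,  2.20415725e+01,  4.52664977e-01, -5.23472365e-04,
       -6.84109264e+01, -1.48160280e+01]), 'qvel': array([-0.00223591, -0.11661097, -0.04410208, -0.03045281, -0.06145009,
       -0.0312583 ]), 'joint_torque': array([ 1.03147272e-04, -3.90475631e+01,  1.87619913e+01,  4.22435984e+00,
        1.53016811e-02, -3.73159219e-05]), 'position': array([ 0.24098891, -0.57664866,  0.22255011]), 'tool_rot': array([-9.00000361e+01, -5.13037764e-04,  2.26785908e+01]), 'force': array([-0.10149617, -0.1857361 ,  0.18494661]), 'wrist_torque': array([ 0.00713694, -0.03781553,  0.00368306]), 'opening': 1.0031551652909623}
```

View pics/top0.png

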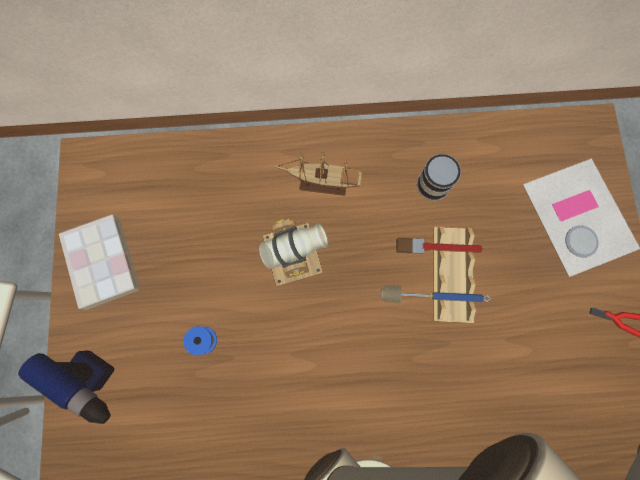

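View pics/side0.png

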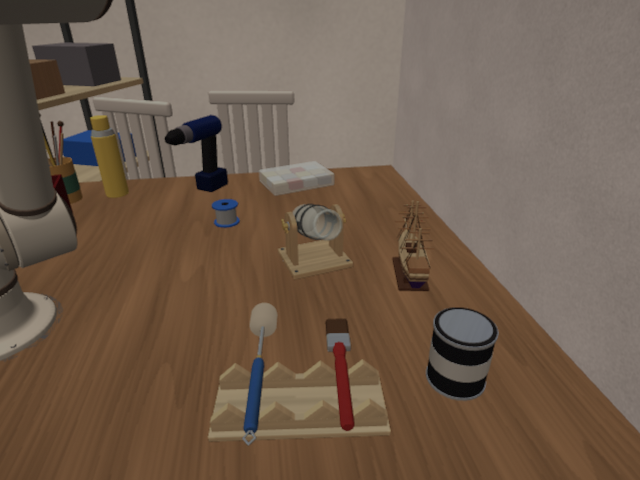

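```bash
cat > m.py <<'E'
from h import *
from scipy.optimize import minimize
fs={n:env.grab_frame(n) for n in("top","side")}
M={}
for n,f in fs.items():
    for t in["bottle","stand","brush","paintbrush","rest"]:
        r=env.trace(f,t)
        if r:
            M[n,t]=r[0]["mask"]; ys,xs=np.nonzero(r[0]["mask"]); print(n,t,round(r[0]["score"],2),xs.size,xs.min(),xs.max(),ys.min(),ys.max())
import pickle; pickle.dump((fs,M),open("m.pkl","wb"))
for n,c in(("top",(250,205,340,295)),("side",(265,190,365,280))):
    f=fs[n]; im=f["image"].copy(); a,b,d,e=c
    k=6; big=cv2.resize(im[b:e,a:d],None,fx=k,fy=k,interpolation=cv2.INTER_CUBIC)
    for t,col in(("bottle",(0,0,255)),("stand",(0,255,0))):
        if (n,t) in M:
            mm=cv2.resize(M[n,t][b:e,a:d].astype(np.uint8),None,fx=k,fy=k,interpolation=0)
            cs,_=cv2.findContours(mm,0,2); cv2.drawContours(big,cs,-1,col,1)
    fs[n]["big"]=big
bt,bs=fs["top"]["big"],fs["side"]["big"]
h=540; w=max(bt.shape[1],bs.shape[1]); o=np.zeros((h,bt.shape[1]+bs.shape[1],3),np.uint8)
o[:,:bt.shape[1]]=bt; o[:,bt.shape[1]:]=bs
o=cv2.resize(o,(800,int(h*800/o.shape[1]))); cv2.imwrite("pics/crop1.png",o)
for n in fs:
    for t in("brush","paintbrush"):
        if (n,t) in M:
            ys,xs=np.nonzero(M[n,t]); P=plane(fs[n],np.c_[xs,ys],0.036)[:,:2]; c=P.mean(0)
            _,_,V=np.linalg.svd(P-c,full_matrices=False); s=(P-c)@V[0]; d=(P-c)@V[1]
            i=s.argmin();j=s.argmax(); print(n,t,"ends",P[i].round(4),P[j].round(4),"len",round(np.ptp(s),4),"yaw",np.degrees(np.arctan2(*V[0][::-1])).round(2),"c",c.round(4))
E
python3 m.py
```

```text
top bottle 0.71 2006 259 327 223 268
top stand 0.72 3179 260 326 220 285
top brush 0.82 750 381 483 286 301
top paintbrush 0.66 785 396 481 238 253
top rest 0.7 3322 433 475 227 323
side bottle 0.65 1423 293 342 204 239
side stand 0.73 4092 278 352 204 278
side paintbrush 0.91 1869 325 354 317 430
side rest 0.6 10508 208 391 359 440
top brush ends [ 0.4488 -0.3108] [ 0.479  -0.0681] len 0.2445 yaw 83.26 c [ 0.4595 -0.1783]
top paintbrush ends [ 0.5681 -0.3223] [ 0.5968 -0.1158] len 0.2084 yaw 83.29 c [ 0.5774 -0.1987]
side paintbrush ends [ 0.6001 -0.11  ] [ 0.5668 -0.3274] len 0.2199 yaw -97.06 c [ 0.5788 -0.2173]
```

View pics/crop1.png

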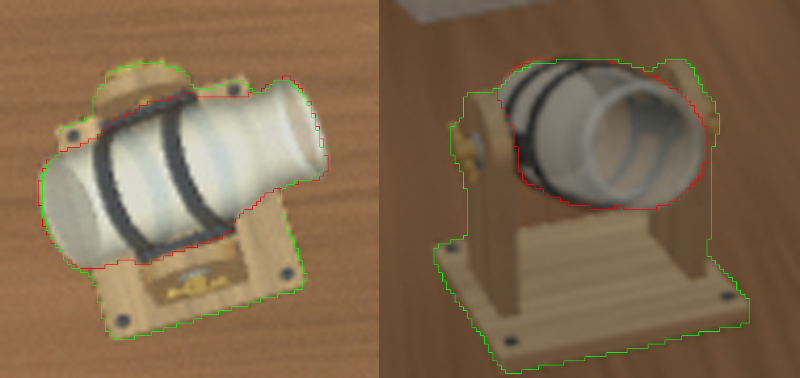

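```bash
cat > fit.py <<'E'
from h import *
import pickle
from scipy.optimize import minimize
fs,M=pickle.load(open("m.pkl","rb"))
S=4
def ras(f,hulls):
    im=np.zeros((480*S,640*S),np.uint8)
    for P in hulls:
        uv=(project(f,P)+.5)*S
        cv2.fillConvexPoly(im,cv2.convexHull(uv.astype(np.float32)).astype(np.int32),1)
    return im
def Rz(a): return R.from_euler('z',a,degrees=True).as_matrix()
def box(x0,x1,y0,y1,z0,z1): return np.array([[x,y,z] for x in(x0,x1) for y in(y0,y1) for z in(z0,z1)])
t=np.linspace(0,2*np.pi,40)
def rings(prof): # along local z
    r=[np.c_[q*np.cos(t),q*np.sin(t),0*t+z] for z,q in prof]
    return [np.r_[a,b] for a,b in zip(r,r[1:])]
prof=[(-.065,.028),(-.06,.034),(.038,.034),(.053,.0275),(.075,.0275),(.077,.0305),(.085,.0305)]
def bottle(p):
    x,y,yaw,el=p; d=np.array([0,-np.cos(np.radians(el)),np.sin(np.radians(el))])
    ex=np.array([1,0,0]); B=np.c_[ex,np.cross(d,ex),d]; W=Rz(yaw)@B
    return [q@W.T+[x,y,.095] for q in rings(prof)],W
def stand(p):
    x,y,yaw,_=p; L=[box(-.067,.067,-.06,.06,0,.014)]
    for s in(-1,1):
        a=np.linspace(0,np.pi,15); pr=np.r_[np.c_[.028*np.cos(a),.095+.028*np.sin(a)],[[-.028,.014],[.028,.014]]]
        L.append(np.r_[[[s*.056,u,v] for u,v in pr],[[s*.042,u,v] for u,v in pr]])
        L.append(box(*sorted((s*.056,s*.074)),-.008,.008,.087,.103))
    return [q@Rz(yaw).T+[x,y,0] for q in L]
def rest(p):
    x,y,yaw=p; L=[box(-.048,.048,-.118,.118,0,.01)]
    for s in(-.035,.035): L.append(box(s-.005,s+.005,-.118,.118,.01,.027))
    return [q@Rz(yaw).T+[x,y,0] for q in L]
def brush(p):
    x,y,yaw=p; W=Rz(yaw)@np.array([[0,0,1.],[0,1,0],[-1,0,0]])
    return [q@W.T+[x,y,.036] for pr in([(-.06,.009),(.06,.009)],[(.06,.003),(.135,.003)],[(.135,.015),(.14,.022),(.17,.022),(.18,.016),(.185,.008)]) for q in rings(pr)]
up={k:cv2.resize(m.astype(np.uint8),None,fx=S,fy=S,interpolation=0) for k,m in M.items()}
def miss(terms,mk):
    def c(p):
        s=0
        for n,k in terms:
            a=ras(fs[n],mk(p,k)); b=up[n,k]; s+=(a!=b).sum()/b.sum()
        return s
    return c
def fit(c,p0,st):
    best=None
    for k in range(3):
        sx=np.vstack([p0]+[np.array(p0)+np.eye(len(p0))[i]*st[i]/(k+1)*(-1)**k for i in range(len(p0))])
        r=minimize(c,p0,method="Nelder-Mead",options=dict(initial_simplex=sx,xatol=1e-4,fatol=1e-5)); p0=r.x
    return r.x,r.fun
mkb=lambda p,k: bottle(p)[0] if k=="bottle" else stand(p)+bottle(p)[0]
if __name__=="__main__":
    for terms in([("top","bottle"),("side","bottle"),("top","stand"),("side","stand")],[("top","bottle"),("top","stand")],[("side","bottle"),("side","stand")],):
        p,c=fit(miss(terms,mkb),[.59,.13,15,21],[.01,.01,8,6]); W=bottle(p)[1]; o=np.r_[p[:2],.095]
        print("bottle",p.round(4),round(c,3),"mouth",(o+.085*W[:,2]).round(4),"floor",(o-.06*W[:,2]).round(4))
    print("brush",*fit(miss([("top","brush")],lambda p,k:brush(p)),[.453,-.25,83.3],[.006,.01,2]))
    print("rest T",*fit(miss([("top","rest")],lambda p,k:rest(p)),[.505,-.259,83.3],[.01,.01,3]))
    p,c=fit(miss([("side","rest")],lambda p,k:rest(p)),[.505,-.259,83.3],[.01,.01,3]); print("rest S",p,c)
E
python3 fit.py
```

```text
bottle [ 0.5882  0.1433 12.0614 20.2808] 0.379 mouth [0.6048 0.0653 0.1245] floor [0.5764 0.1983 0.0742]
bottle [ 0.5865  0.1437 13.231  20.4009] 0.145 mouth [0.6048 0.0662 0.1246] floor [0.5737 0.1985 0.0741]
bottle [ 0.5915  0.143  11.0905 19.7303] 0.153 mouth [0.6069 0.0645 0.1237] floor [0.5806 0.1985 0.0747]
brush [ 0.45134887 -0.24916201 83.49644349] 0.176
rest T [ 0.50986684 -0.25547329 83.63124339] 0.2025699879590608
rest S [ 0.51394911 -0.2535991  83.29047994] 0.24012657023220405
```

```bash
cat >> h.py <<'E'
def tool(d,flip):
    d=np.array(d,float);d/=np.linalg.norm(d); y=np.array([0,0,-1.]); y-=d*(y@d); y/=np.linalg.norm(y)
    x=-d if flip else d
    return np.c_[x,y,np.cross(x,y)]
def tcp(d,o,flip): # brush origin o, dir d -> TCP pose
    T=tool(d,flip); return np.array(o)+.019*T[:,1], eul(T)
el,yw=np.radians(20.2),np.radians(12.1)
ZB=np.array([np.cos(el)*np.sin(yw),-np.cos(el)*np.cos(yw),np.sin(el)])
MOUTH=np.array([.588,.1433,.095])+.085*ZB
ry=np.radians(83.45); DR=np.array([np.cos(ry),np.sin(ry),0]); OR=np.array([.4515,-.249,.037])
def st():
    s=env.read_state(); print("t",round(s["clock"],2),"F",np.round(s["force"],2),"M",np.round(s["wrist_torque"],2),"open",round(s["opening"],3),"p",np.round(s["position"],4)); return s
E
python3 - <<'E'
from h import *
for fl in(0,1):
    for nm,d,o in[("grasp",DR,OR),("pre",-ZB,MOUTH+.225*ZB),("deep",-ZB,MOUTH+.04*ZB)]:
        q=env.inverse_kinematics(*tcp(d,o,fl)); print(fl,nm,None if q is None else np.round(q,1))
E
```

```text
0 grasp [-10.8  25.9 -28.8   0.  -35.3   4.3]
0 pre [  9.3  24.7 -12.6  25.1 -54.4 -12.3]
0 deep [ 25.8  26.1 -20.7  25.5 -51.1 -31.2]
1 grasp [ -10.8   25.9  -28.8    0.   -35.3 -175.7]
1 pre [  9.3  24.7 -12.6  25.1 -54.4 167.7]
1 deep [ 25.8  26.1 -20.7  25.5 -51.1 148.8]
```

```bash
python3 - <<'E'
from h import *
p,e=tcp(DR,OR,0)
env.goto(p+[0,0,.12],e); 
print(env.move_straight(p,e,rate=.12,force_limit=8)); st()
env.gripper_to(0,35); st()
env.move_straight(p+[0,0,.15],e,rate=.12); st()
a,b=tcp(-ZB,MOUTH+.235*ZB,0)
env.move_straight(a,b,rate=.15); st()
for n in("top","side"):
    f=env.grab_frame(n); r=env.trace(f,"brush")
    if r: np.save(f"pre_{n}.npy",r[0]["mask"]); print(n,r[0]["score"])
    im=f["image"].copy()
    o=MOUTH+.235*ZB
    for s,c in((-.08,(0,0,255)),(.06,(0,255,0)),(.135,(0,255,0)),(.185,(0,0,255)),(.235,(255,0,255)),(.38,(255,0,255))):
        u=project(f,o-ZB*s)[0]; cv2.circle(im,tuple(int(v*16) for v in u),24,c,-1,shift=4)
    cc=project(f,o-ZB*.2)[0].astype(int); x,y=max(cc[0]-80,0),max(cc[1]-75,0)
    cv2.imwrite(f"pics/pre_{n}.png",cv2.resize(im[y:y+150,x:x+160],None,fx=2.5,fy=2.5,interpolation=2)) 
    import pickle; pickle.dump(f,open(f"pre_{n}.pkl","wb"))
A=cv2.imread("pics/pre_top.png");B=cv2.imread("pics/pre_side.png");cv2.imwrite("pics/pre.png",np.hstack([A,B]))
E
```

```text
False
t 4.42 F [-0.65 -1.43  0.08] M [0.03 0.12 0.01] open 0.998 p [ 0.4521 -0.2492  0.0186]
t 5.56 F [-0.27 -0.27 -0.23] M [-0.01 -0.02 -0.02] open 0.194 p [ 0.4516 -0.249   0.018 ]
t 6.96 F [-0.06  0.4  -1.12] M [-0.02  0.04  0.03] open 0.192 p [ 0.451  -0.2488  0.1672]
t 8.58 F [ 0.02 -0.11 -0.06] M [0.72 0.28 0.02] open 0.192 p [ 0.6518 -0.1573  0.1879]
top 0.9
side 0.83
```

View pics/pre.png

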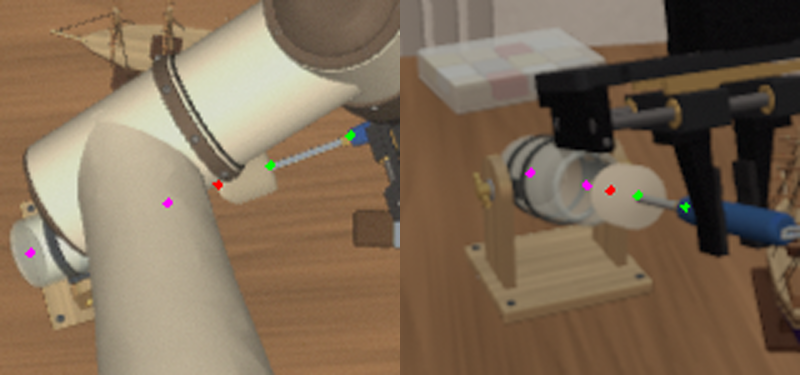

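```bash
python3 - <<'E'
from h import *
T=tool(-ZB,0)
f0=np.array(env.read_state()["force"])
for dep in(.02,.06,.10,.13,.14):
    p,e=tcp(-ZB,MOUTH+(.185-dep)*ZB,0)
    hit=env.move_straight(p,e,rate=.08,force_limit=6); s=env.read_state()
    print(dep,hit,round(s["clock"],1),"tool-frame dF",((np.array(s["force"])-f0)@T).round(2),"M",(np.array(s["wrist_torque"])@T).round(2))
    if hit: break
f=env.grab_frame("side"); im=f["image"]; cv2.imwrite("pics/in1.png",cv2.resize(im[170:320,250:450],None,fx=4,fy=4,interpolation=2))
E
```

```text
0.02 False 9.8 tool-frame dF [ 0.29 -0.6   0.66] M [ 0.13 -0.03 -0.74]
0.06 False 10.5 tool-frame dF [0.49 0.07 0.02] M [ 0.14  0.03 -0.8 ]
0.1 False 11.1 tool-frame dF [ 0.33  0.65 -0.09] M [ 0.09 -0.03 -0.85]
0.13 False 11.6 tool-frame dF [0.65 0.5  0.34] M [ 0.09 -0.01 -0.78]
0.14 False 11.9 tool-frame dF [-0.05  0.15  0.3 ] M [ 0.11 -0.11 -0.85]
```

View pics/in1.png

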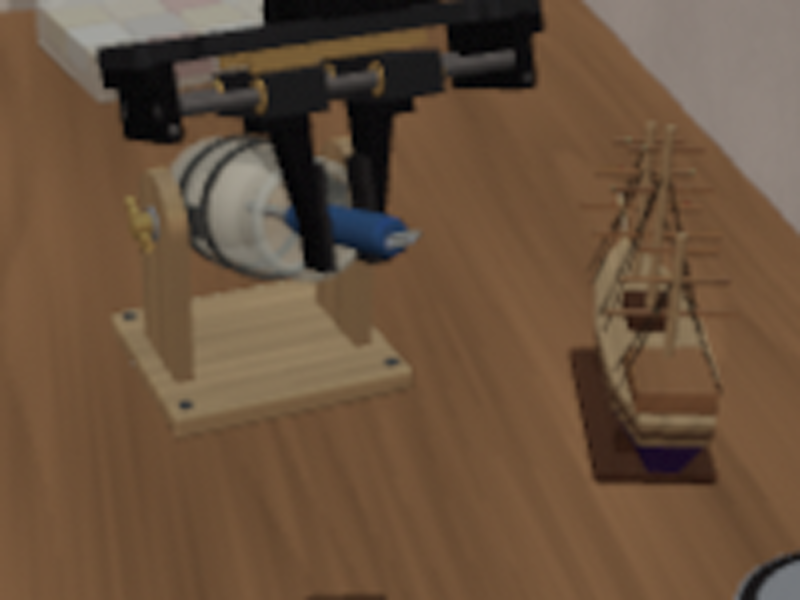

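```bash
python3 - <<'E'
from h import *
T=tool(-ZB,0)
def depth():
    s=env.read_state(); o=np.array(s["position"])-.019*rot(s["tool_rot"])[:,1]; return round(.185-(o-MOUTH)@ZB,4)
def go(dep,rate,fl):
    p,e=tcp(-ZB,MOUTH+(.185-dep)*ZB,0); h=env.move_straight(p,e,rate=rate,force_limit=fl); s=env.read_state()
    print(dep,h,"depth",depth(),round(s["clock"],1),(np.array(s["force"])@T).round(2)); return h
def bottom():
    h=go(.154,.025,3.5); env.dwell(.2); print("settled",depth(),(np.array(env.read_state()["force"])@T).round(2)); return h
if bottom():
    go(.028,.1,8); env.dwell(.2); print(depth())
    if not go(.14,.1,6): bottom()
E
```

```text
0.154 True depth 0.1432 12.3 [-3.26  0.5  -0.61]
settled 0.1432 [-3.25  0.35 -1.04]
0.028 False depth 0.0285 13.8 [ 0.66  0.4  -1.14]
0.0285
0.14 False depth 0.1395 15.2 [-0.14  1.1   0.69]
0.154 True depth 0.1432 15.6 [-2.82  0.29 -0.07]
settled 0.1432 [-4.07  0.6  -1.88]
```

```bash
python3 - <<'E'
from h import *
p,e=tcp(-ZB,MOUTH+.24*ZB,0); print(env.move_straight(p,e,rate=.13,force_limit=8)); st()
p,e=tcp(DR,OR,0); env.move_straight(p+[0,0,.10],e,rate=.15); st()
ims=[]
for n in("top","side"):
    f=env.grab_frame(n); im=f["image"].copy()
    for s in(-.08,-.06,.06,.135,.185):
        u=project(f,OR+[0,0,.10]+DR*s)[0]; cv2.circle(im,tuple(int(v*16) for v in u),20,(0,0,255),-1,shift=4)
    cc=project(f,OR+[0,0,.1]+DR*.07)[0].astype(int); x,y=max(cc[0]-80,0),max(cc[1]-75,0)
    ims.append(cv2.resize(im[y:y+150,x:x+160],(400,375),interpolation=2))
cv2.imwrite("pics/pl.png",np.hstack(ims))
E
```

```text
False
t 17.45 F [-0.25 -0.02 -1.25] M [ 0.81  0.21 -0.01] open 0.194 p [ 0.6532 -0.1608  0.1891]
t 19.14 F [-0.18  0.49 -0.51] M [ 0.03  0.03 -0.04] open 0.194 p [ 0.4521 -0.2488  0.1181]
```

View pics/pl.png

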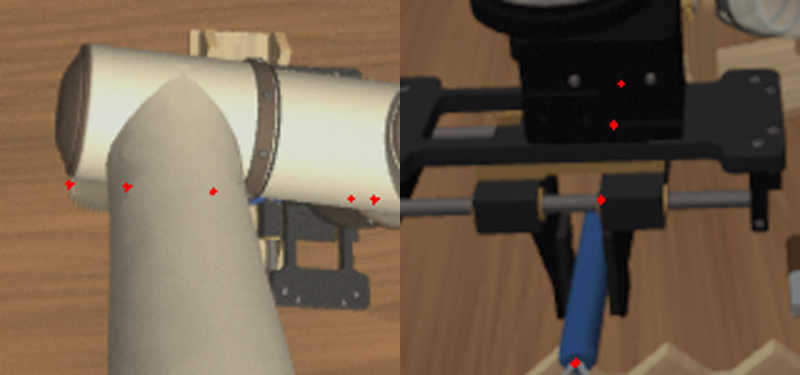

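```bash
python3 - <<'E'
from h import *
p,e=tcp(DR,OR,0)
print(env.move_straight(p+[0,0,.012],e,rate=.12,force_limit=8))
print(env.move_straight(p+[0,0,-.002],e,rate=.03,force_limit=3)); st()
env.gripper_to(1.0); st()
env.move_straight(p+[0,0,.15],e,rate=.15)
env.set_joints([-52.506,22.042,.453,0,-68.411,-14.817]); env.dwell(.5); st()
import pickle
fs,M={},{}
for n in("top","side"):
    f=fs[n]=env.grab_frame(n)
    for t in["bottle","stand","brush","paintbrush"]:
        r=env.trace(f,t)
        if r: M[n,t]=r[0]["mask"]
    for t in("ship","paint_tin","spool","paintbrush"):
        r=env.search_frame(f,t); print(n,t,[np.round(x["xyz"],3).tolist() for x in r[:1]])
pickle.dump((fs,M),open("m.pkl","wb"))
a=fs["top"]["image"][140:365,160:500]; b=fs["side"]["image"][180:450,180:520]
cv2.imwrite("pics/end.png",np.hstack([cv2.resize(a,(400,265)),cv2.resize(b,(400,318))[:265]]) if 0 else np.vstack([cv2.resize(a,(453,300)),cv2.resize(b,(453,300))]))
from fit import *
for terms in([("top","bottle"),("top","stand")],[("side","bottle"),("side","stand")]):
    if all(k in M for k in terms): print("bottle",*fit(miss(terms,mkb),[.588,.1433,12,20],[.01,.01,8,6]))
print("brush",*fit(miss([("top","brush")],lambda p,k:brush(p)),[.4513,-.249,83.3],[.006,.01,2]))
E
```

```text
False
True
t 20.57 F [-0.29  0.72  4.45] M [ 0.15  0.29 -0.  ] open 0.196 p [ 0.4517 -0.249   0.0179]
t 21.88 F [ 0.52 -0.04 -0.61] M [0.08 0.12 0.07] open 0.994 p [ 0.4511 -0.2488  0.0173]
t 25.0 F [-0.18  0.24 -0.43] M [-0.02  0.02  0.02] open 0.999 p [ 0.2412 -0.5765  0.2225]
top ship [[0.769, 0.049, 0.057]]
top paint_tin [[0.738, -0.226, 0.099]]
top spool [[0.392, 0.366, 0.051]]
top paintbrush [[0.574, -0.182, 0.044]]
side ship [[0.763, 0.008, 0.061]]
side paint_tin [[0.735, -0.259, 0.081]]
side spool [[0.393, 0.352, 0.033]]
side paintbrush [[0.57, -0.22, 0.043]]
bottle [ 0.58675853  0.14393354 12.61118777 22.02507712] 0.14980380686462713
bottle [ 0.59151435  0.14335264  9.91446907 19.01511075] 0.13662283630573505
brush [ 0.44955042 -0.24891866 83.4954828 ] 0.2148809523809524
```

View pics/end.png

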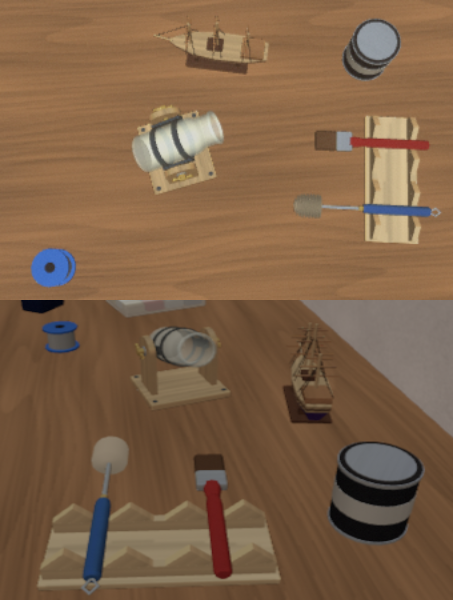

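```bash
python3 - <<'E'
from h import *
import pickle
fs,_=pickle.load(open("m.pkl","rb"))
for n,(a,b,c,d) in(("top",(250,205,340,295)),("side",(285,190,350,245))):
    A=cv2.cvtColor(cv2.imread(f"pics/{n}0.png"),6).astype(np.float32)[b:d,a:c];B=cv2.cvtColor(fs[n]["image"],6).astype(np.float32)[b:d,a:c]
    print(n,np.abs(A-B).mean(),np.abs(A-B).max(),cv2.phaseCorrelate(A,B))
env.close_job()
E
```

```text
top 1.5462962 9.0 ((-0.024925104605436843, 0.013659886160880319), 0.9883050520626115)
side 0.35608393 2.0 ((0.004244002781241818, -0.022813053129464578), 0.9987480229801602)
the job is handed in; nothing more can be done
```

I swabbed the bottle twice and put the brush back in the rest. The job was handed in at about 25 s of the 58 s allowed.

- **Swabbing:** The brush went in through the neck and touched bottom at 143 mm depth, against 145 mm expected. I drew it up until its tip was 28 mm below the mouth, so the bristles were back in the neck. The second push touched bottom at 143 mm again. Contact forces on the glass were about 3–4 N.
- **Laying back:** The brush lies in its original outer notch, which was free again, across both rails. It is within about 2 mm of where it started. The arm is back at its start pose, touching nothing.
- **Bottle and stand:** Comparing the before and after pictures around the bottle showed no movement (shift under 0.03 pixels).
- **Other objects:** The paintbrush, ship, paint tin and spool were found within 4 mm of their first positions, which is the detector's own error.
- **Check that disagreed:** My separate fits of the bottle's tilt gave 22° from the top camera and 19° from the side, against about 20° from both before. They moved in opposite directions and the pictures match, so I take this as fitting noise.

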